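Free the seized keeper and change the gas filter

TASK

The red knob that holds the steel keeper over the gas-filter cartridge has seized: rock it gently back and forth, pausing softly at each stop and never forcing it, until it breaks free, then turn it anticlockwise until the keeper is swung well clear of the cartridge. Lift the cartridge out of its well and stand it upright in the yellow tray beside the spent one, leaving the keeper open, the spent cartridge standing and everything else where it is.

Things in the scene. Friction and masses are not known exactly. Their poses are not given: they have to be found in the camera images.
- station: Grey filter station fixed to the bench, a block 110 (x) x 180 (y) x 60 mm high; origin at the centre of its underside, z up. The knob's upright spindle axis stands at x = -30, y = -50 mm of this frame, the cartridge's well at x = -30, y = +50 mm.
- knob_grip (a point): Point on the spindle axis in the red knob at the height to grip, 133 mm above the bench. The knob is an upright bar grip 44 mm long (frame x) x 14 mm thick (y), its top 14 mm above this point; below it a disc of 44 mm diameter (top 22 mm under this point), then the steel keeper plate, its top 34 mm under. The frame turns with the knob; z up, positive turns are anticlockwise from above.
- spindle (a point): Spindle axis at the block's top; does not turn. SEIZED: drags 0.06 N m, first turns only 0.04 to 0.4 rad either way from keeper angle 0, to hidden stops, different each run and stroke, never moving inwards. Held half a second at the right stop it gives a little; the way on then leads by the opposite stop. So strokes right and left in turn, a few of each; then it runs freely anticlockwise past 0.45.
- stops (a point): Where the hidden stops lie in the block, 30 mm from the axis. 0.15 to 0.33 N m on the knob (drag included) holds it on a stop; a stroke ending over 0.03 rad short gains nothing. Over 0.39 N m on a stop (0.45 N m at the knob) breaks the spindle and the job is lost. The knob sits on the spindle by a rubber cushion yielding 1 rad per 4 N m. Clockwise its end stop is at -0.45 rad.
- keeper (a joint): Angle of spindle and keeper, rad, anticlockwise positive from above; 0 = keeper points from the spindle straight over the well (station +y), 1.57 = to station -x. The keeper is a steel fan 6 mm thick, 118 mm long from the axis, about 0.48 rad to each side; underside 93 mm above the bench. Well clear of the cartridge above 1.1 rad; end stop 1.4. It stays where it is left.
- cartridge: Gas-filter cartridge, 50 to 100 g, 75 mm tall: white body of 26 mm diameter with an orange band, blue cap of 30 mm diameter from 47 to 75 mm; origin at the centre of its underside, z along its axis. It stands in the station's well (28 to 29 mm wide, 45 mm deep), its cap 2 to 30 mm above the block's top, the keeper 3 mm above the cap.
- tray: Yellow open tray for spent cartridges, fixed, 180 (x) x 110 (y) x 26 mm high, walls and floor 4 mm thick; origin at the centre of its underside. The half towards its -x is free, centre x = -45 mm.
- spent: Spent cartridge of the same shape with a dark band, standing in the tray near x = +50 mm of the tray's frame; origin at the centre of its underside. To be left standing.
- vial_rack: White rack of sample vials, 180 (x) x 110 (y) x 54 mm high, loose; origin at the centre of its underside. To be left alone.
- wash_bottle: White wash bottle, 60 mm diameter, 170 mm tall, loose; to be left alone.
- flask: Conical glass flask, 84 mm diameter, 124 mm tall, loose; to be left alone.
- amber_jar: Amber jar, 64 mm diameter, 85 mm tall, loose; to be left alone.
- spanner: Steel spanner lying on the bench; to be left alone.
- cap_ring: Blue collar, 40 mm diameter, 16 mm high, lying on the bench; to be left alone.

How it is judged (in metres and radians):
On the way, in this order (a step that is already met when the one before it is completed fails the run):
1. the keeper is freed and swung clear of the cartridge (above 1.1 rad) (value of joint keeper above 1.1 rad), for 0.2 s.
2. the cartridge is lifted out of its well (z of cartridge in the frame of station above 0.062 m), for 0.1 s.
At the end, for the whole second after the job is handed in: The cartridge stands upright (within 0.1 rad) and at rest on the floor of the yellow tray, the spent one still standing upright (within 0.1 rad) beside it, and the keeper is still open (above 1.0 rad) (x of cartridge in the frame of tray between -0.086 and 0.086 m and y of cartridge in the frame of tray between -0.051 and 0.051 m and z of cartridge in the frame of tray below 0.008 m and angle between each of cartridge, spent's own z axis and vertical below 0.1 rad and linear speed of cartridge below 0.02 m/s and value of joint keeper above 1 rad); the robot touches nothing.
It fails at once if the spindle is forced: more than 13 N on its hidden stop pin (30 mm from the axis, so 0.39 N m) (contact force between keeper_c0 and anything else above 13 N).
It fails at once if the spent cartridge is shifted by more than 25 mm or tipped (distance of spent from where it was at the start of the episode above 0.025 m or angle between spent's own z axis and vertical above 0.4 rad).
It fails at once if a bystander is moved by more than 25 mm (distance of any of vial_rack, wash_bottle, flask, amber_jar, spanner, cap_ring from where it was at the start of the episode above 0.025 m).
It also fails if it takes over 69 s, if anything falls off the work surface, if the arm or the gripper's body presses on something with over 40 N, if the wrist force passes 120 N, or if a joint passes its speed limit or range.

ROBOT

A 6-joint arm with a two-finger parallel gripper is mounted at the origin on the work surface. World frame = base frame: x ahead of the robot, y to its left, z up, the work surface at z = 0. Lengths are in mm, angles in rad, forces in N, time in s.
With the tool pointing down it reaches from about 350 to 775 mm from the base axis. Payload 7.3 kg.
Tool frame: the origin (TCP) lies midway between the tips of the shut fingers; the grasp point (between the pads) lies 19 mm behind it (bot.tcp_to_grasp is the distance from the TCP to the grasp point, in mm); z points along the fingers, y is the line along which they close (so a half turn about z gives the same grasp; the last joint's range is limited). The gripper opens to 92 mm and grips with 3 to 60 N. Pads are 19 mm wide; open, the fingers measure 130 mm over their backs; the gripper's body (75 mm by 190 mm) begins 47 mm behind the grasp point.
Start: joints at [-1.266, 0.342, 1.524, -0, 1.275, -0.146], TCP at [228.759, -472.561, 226.741] pointing down, gripper open.
Joint ranges: [-2.53, 2.53], [-0.77, 2.02], [0.04, 2.7], [-1, 4.14], [0.28, 2.66], [-3.11, 3.11]. Speed limits (rad/s): [2.57, 2.57, 3.14, 3.14, 3.14, 3.14].

INTERFACE

Orientations are given as [roll, pitch, yaw] about the fixed x, y, z axes, in that order (R = Rz(yaw) Ry(pitch) Rx(roll)).
In Python, from plant import bot, viewer gives the robot as it stands. The module is installed in compiled form; this text tells all that it offers.
- The arm moves only by the shell command python3 -m handwheel 'ROWS'. ROWS is text: rows parted by semicolons, each of 7 numbers parted by spaces: the shift along the tool's x, y, z scaled (see below), then the turn, a rotation vector about the tool's x, y, z scaled (see below), then the opening, from -1 (shut) to 1 (fully open), so that 0 is half open. In form: tx ty tz rx ry rz gripper; .... A call has 1 to 8 rows; each row is the pose to reach, as a shift and turn from the pose commanded when the call began, along the tool's axes at that moment, turning the shorter way round; what a row does not reach only later rows make up. The controller multiplies each number of a shift by 10 cm and each number of a turn by pi rad. A row lasts 1/12 s, in which the tool goes at most 41.7 mm and 7.16 degrees, less where a joint would pass 70% of its speed; a pose out of reach is approached as far as the arm can. A call with a number of a shift or a turn outside -1 to 1 is refused whole. A call with a gripper value outside its range is refused whole. The fingers move at their own pace and stop on an object; the grip force is fixed at half the most. Time passes only in rows, so rows that repeat a pose let the fingers close. It gives the time, the measured TCP pose, the force, the opening and the grip force at its end, in the units of the state.
- bot.get_obs(): the state, without advancing time (a new reading comes with each control period).
- viewer.capture(name): name is "side" or "top" or "wrist"; returns a dict with "frame" (480x640x3 uint8, red, green, blue), "fov_y" (degrees; the focal length in pixels is half the picture's height over the tangent of half this angle, whatever the lens; pixels are square), "cx", "cy" (the principal point, pixels), "T" (4x4, takes a point from camera to world coordinates). Camera axes: x right, y down, z forward; pixel columns grow to the right and rows downward; lengths in mm; the calibration is good to about 2 mm. The wrist camera is an equidistant fisheye: a pixel r from the principal point sees the ray r / f radians off the axis. A picture is of the moment at which its call begins. There is no depth.
- bot.close_job(): hands the job in; it is judged then, once.
Trained networks look in a picture, given as the dict that the camera call returned (one of the last four; its "shot" number tells which), for a name from the list of things; names that differ only in an ending like _2 or _b are one class to them, and where a whole thing is asked for, a point or a joint stands for the part that bears it (a point fixed in the world has none). Each returns a list of dicts, best first, with "score" (0 to 1); they miss things now and then, are a little off and sometimes report something else, mostly with a low value. They report only what shows in the picture. A call takes as long as a camera call.
- viewer.recognise(target, picture): "centre" ([column, row] in pixels, amid what is visible of it).
- viewer.cut_out(target, picture): "pixels" (480x640 bool, what is visible of it) and "centre" ([column, row] in pixels, amid what is visible of it).
The state is a dict: "time": time; "joint_positions": joint angles; "dq": joint speeds; "tau": joint torques, N m; "tool_pos": TCP position; "tcp_rot": TCP orientation; "contact_force": force on the tool from outside, world axes, zero at the start; "moment": the same for the moment, N m; "grip_width": finger opening in mm; "finger_force": force on a finger pad.
Only numpy, scipy, OpenCV 4.12 (cv2) and the standard library are available. Lean on these libraries where they do the work, as an engineer would, in place of code of your own. Each camera call takes 0.05 s, during which the arm holds its last target. There are 200 camera calls.

## Working session

There is one attempt and no reset: what is moved stays moved. The work goes in short steps, Python scripts to look and compute and a shell command to move; the robot and the scene stay as the last step left them, time stands still between calls to the robot, and variables do not carry over. Pictures are saved under pics/ and viewed, at most 10 in all, crops included, and the job is handed in when it is done.

```bash
mkdir -p pics; cat > h.py <<'E'
import numpy as np, cv2
from plant import bot, viewer
def ray(p,uv):
    f=240/np.tan(np.radians(p["fov_y"])/2); T=np.array(p["T"]); d=np.array([uv[0]-p["cx"],uv[1]-p["cy"]])
    if p.get("name")=="wrist":
        r=np.hypot(*d); a=r/f; v=np.r_[d/max(r,1e-9)*np.sin(a),np.cos(a)]
    else: v=np.r_[d/f,1]
    return T[:3,3],T[:3,:3]@v
def atz(p,uv,z):
    o,v=ray(p,uv); return o+v*(z-o[2])/v[2]
def cap(n):
    p=viewer.capture(n); p["name"]=n; return p
E
python3 - <<'E'
from h import *
print({k:np.round(v,3).tolist() if not np.isscalar(v) else v for k,v in bot.get_obs().items()})
for n in("side","top"):
    p=cap(n); cv2.imwrite(f"pics/{n}0.png",p["frame"][:,:,::-1]); print(n,p["fov_y"],np.round(p["T"],2).tolist())
    for t,z in(("station",60),("knob_grip",133),("keeper",99),("cartridge",107),("tray",13),("spent",60),("flask",60),("wash_bottle",85),("vial_rack",30),("amber_jar",40)):
        for r in viewer.cut_out(t,p)[:1]: print(t,round(r["score"],2),np.round(r["centre"]),np.round(atz(p,r["centre"],z)),r["pixels"].sum())
E
```

```text
{'time': 0.0, 'joint_positions': [-1.266, 0.343, 1.525, -0.0, 1.275, -0.146], 'dq': [-0.002, 0.0, -0.0, 0.0, 0.001, 0.001], 'tau': [-0.001, -43.125, -24.422, 0.072, 0.056, -0.0], 'tool_pos': [228.629, -472.156, 226.039], 'tcp_rot': [-3.14, -0.0, 0.451], 'contact_force': [-0.098, 0.743, 0.197], 'moment': [-0.031, 0.035, 0.006], 'finger_force': 0.0, 'grip_width': 91.57769773860517}
side 44.744195644090325 [[-0.96, -0.14, 0.24, 319.65], [-0.28, 0.5, -0.82, 1013.06], [-0.0, -0.85, -0.52, 702.06], [0.0, 0.0, 0.0, 1.0]]
station 0.87 [351. 256.] [527.  50.  60.] 4607
knob_grip 0.97 [362. 209.] [522. -20. 133.] 498
keeper 0.83 [359. 233.] [519.  21.  99.] 1686
cartridge 0.63 [359. 260.] [495. 128. 107.] 182
tray 0.95 [401. 207.] [ 475. -272.   13.] 1759
spent 0.62 [372. 188.] [ 547. -264.   60.] 284
flask 0.67 [267. 220.] [740. -40.  60.] 1254
wash_bottle 0.74 [212. 279.] [747. 231.  85.] 2249
vial_rack 0.91 [359. 351.] [458. 286.  30.] 6380
amber_jar 0.63 [300. 188.] [ 731. -255.   40.] 913
top 48.84162572340911 [[0.01, -0.99, 0.1, 501.2], [-1.0, -0.01, -0.0, 78.4], [0.0, -0.1, -0.99, 1217.63], [0.0, 0.0, 0.0, 1.0]]
station 0.58 [341. 278.] [542.  23.  60.] 4687
knob_grip 0.72 [365. 290.] [516. -22. 133.] 343
keeper 0.75 [340. 290.] [515.  28.  99.] 2014
tray 0.73 [470. 300.] [ 497. -270.   13.] 3856
spent 0.69 [480. 275.] [ 553. -280.   60.] 210
flask 0.58 [386. 183.] [754. -75.  60.] 1046
wash_bottle 0.93 [259. 184.] [742. 206.  85.] 792
vial_rack 0.57 [230. 314.] [460. 268.  30.] 4106
amber_jar 0.68 [461. 199.] [ 724. -247.   40.] 872
```

View pics/top0.png

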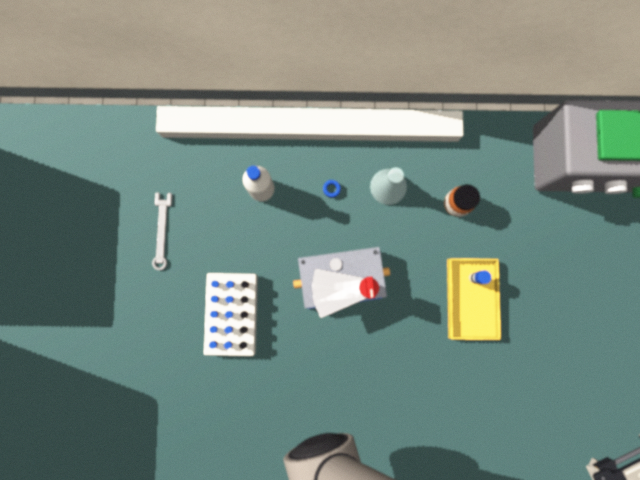

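View pics/side0.png

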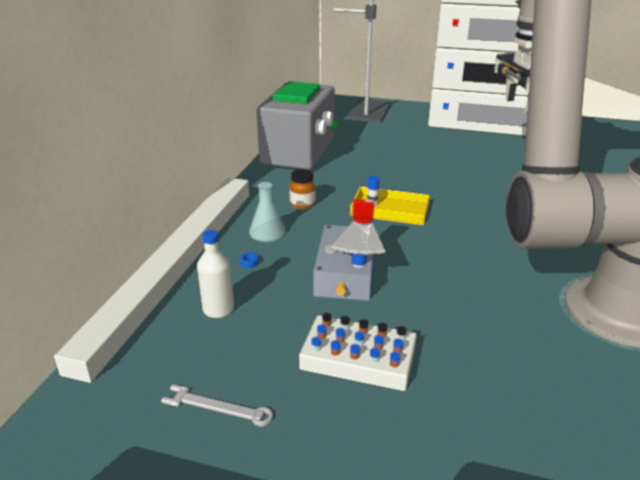

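The top view shows the station around (342,278), the knob at (369,288) and the keeper pointing left. The tray is at (473,300) with the spent cartridge at (481,278), so the free half is nearest the robot. The side view agrees. I'm moving above the knob.

```bash
M="python3 -m handwheel"
python3 -m handwheel '.91 -.557 0 0 0 0 1;.91 -.557 0 0 0 0 1;.91 -.557 0 0 0 0 1;.91 -.557 0 0 0 0 1'
python3 -m handwheel '.91 -.557 0 0 0 0 1;.91 -.557 0 0 0 0 1;.91 -.557 0 0 0 0 1'
python3 -m handwheel '.91 -.557 0 0 0 0 1;.91 -.557 0 0 0 0 1;.91 -.557 0 0 0 0 1'
python3 -m handwheel '.91 -.557 0 0 0 0 1;.91 -.557 0 0 0 0 1;.91 -.557 0 0 0 0 1'
python3 -m handwheel '.91 -.557 0 0 0 .111 1;.91 -.557 0 0 0 .111 1;.91 -.557 0 0 0 .111 1;.91 -.557 0 0 0 .111 1;.91 -.557 0 0 0 .111 1'
python3 - <<'E'
from h import *
o=bot.get_obs(); print(o["time"],o["tool_pos"],o["tcp_rot"],o["moment"],o["contact_force"])
p=cap("wrist"); cv2.imwrite("pics/w0.png",p["frame"][:,:,::-1]); print(p["fov_y"],p["cx"],p["cy"],np.round(p["T"],2).tolist())
for t,z in(("knob_grip",147),("keeper",99),("station",60),("cartridge",90),("spent",60)):
    for r in viewer.cut_out(t,p)[:1]:
        ys,xs=np.nonzero(r["pixels"]); P=np.array([atz(p,u,z)[:2] for u in np.c_[xs,ys][::7]])
        rc=cv2.minAreaRect(P.astype(np.float32)); print(t,round(r["score"],2),np.round(r["centre"]),np.round(P.mean(0),1),[np.round(a,1) for a in rc])
E
```

```text
time: 1.43
tool_pos: [288.2, -379.2, 226.9]
tcp_rot: [-3.14, -0.001, 0.454]
contact_force: [0.4, -0.8, -0.0]
grip_width: 92.1
finger_force: 0.0
time: 1.68
tool_pos: [344.9, -290.9, 226.8]
tcp_rot: [-3.141, -0.001, 0.451]
contact_force: [0.9, -0.1, 0.4]
grip_width: 91.8
finger_force: 0.0
time: 1.93
tool_pos: [403.0, -200.9, 226.9]
tcp_rot: [3.141, -0.001, 0.452]
contact_force: [-1.5, 0.1, 0.8]
grip_width: 91.4
finger_force: 0.0
time: 2.18
tool_pos: [461.0, -111.0, 226.9]
tcp_rot: [3.141, -0.001, 0.452]
contact_force: [-0.7, -0.4, -0.3]
grip_width: 91.9
finger_force: 0.0
time: 2.6
tool_pos: [517.7, -22.8, 226.4]
tcp_rot: [3.141, 0.0, 0.105]
contact_force: [-0.2, -0.0, 0.5]
grip_width: 91.9
finger_force: 0.0
2.6 [517.65003726 -22.81543951 226.36707663] [3.14123387e+00 2.93629184e-04 1.05461147e-01] [0.02801632 0.08291643 0.00078827] [-0.22370504 -0.0114294   0.50216906]
65.70646984690485 318.33208142215983 235.65174022990342 [[0.1, -0.96, -0.25, 585.26], [-0.99, -0.1, -0.03, -15.31], [0.0, 0.25, -0.97, 384.49], [0.0, 0.0, 0.0, 1.0]]
knob_grip 0.63 [325. 229.] [528.3 -28.4] [array([526.2, -26.7]), array([35.9, 45.4]), np.float64(70.6)]
keeper 0.65 [252. 222.] [516.2  25. ] [array([506.,  21.]), array([140. ,  88.8]), np.float64(80.8)]
station 0.92 [271. 189.] [537.1  21.3] [array([529.2,  18.3]), array([140.3, 200.4]), np.float64(8.9)]
spent 0.76 [562. 214.] [ 549.4 -272.6] [array([ 549.4, -272.7]), array([79.8, 28.8]), np.float64(82.3)]
```

View pics/w0.png

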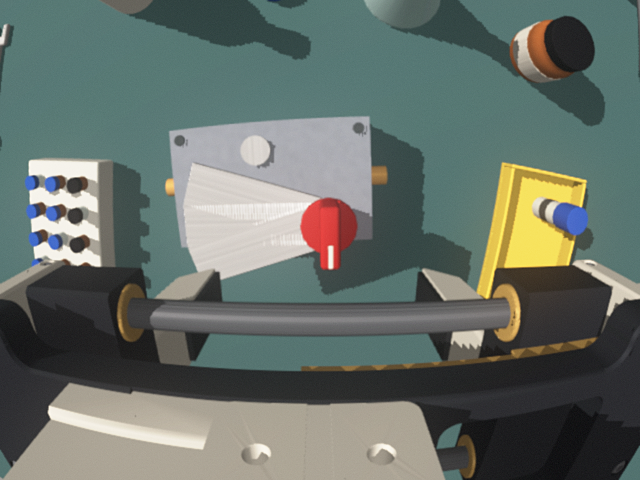

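Wrist view: red disc centred about (328,227), bar top spanning (331,200)–(331,268), station top corners at (170,131), (369,117) and (372,238).

```bash
python3 - <<'E'
from h import *
p=cap("wrist")
for uv,z in(((328.5,226),111),((331,200),147),((331,246),147),((331,248),147),((331,268),130),((170,131),60),((369,117),60),((372,238),60),((180,141),60),((358,128),60)): print(uv,z,np.round(atz(p,uv,z)[:2],1))
hsv=cv2.cvtColor(p["frame"],cv2.COLOR_RGB2HSV); m=((hsv[...,0]<6)|(hsv[...,0]>174))&(hsv[...,1]>150)&(hsv[...,2]>90)
ys,xs=np.nonzero(m[190:280,290:370]); print(xs.min()+290,xs.max()+290,ys.min()+190,ys.max()+190)
c=p["frame"][170:300,270:390]; cv2.imwrite("pics/c0.png",cv2.resize(c,None,fx=5,fy=4.6,interpolation=cv2.INTER_CUBIC)[:,:,::-1])
E
```

```text
(328.5, 226) 111 [521.2 -31.9]
(331, 200) 147 [546.9 -29.8]
(331, 246) 147 [516.  -33.1]
(331, 248) 147 [514.7 -33.3]
(331, 268) 130 [494.6 -36.1]
(170, 131) 60 [584.1 117.8]
(369, 117) 60 [609.8 -59.4]
(372, 238) 60 [502.4 -75.3]
(180, 141) 60 [575.3 107.2]
(358, 128) 60 [599.  -50.9]
299 353 197 266
```

View pics/c0.png

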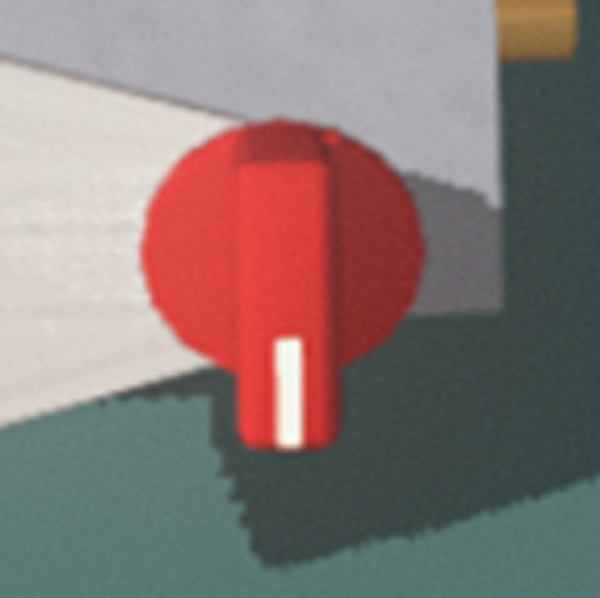

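The crop shows the bar's top face from about (326.8,204.8) to (327.7,267.2) in full-picture pixels, and the disc centred near (326.5,224).

```bash
python3 - <<'E'
from h import *
p=cap("wrist")
a=atz(p,(326.8,204.8),147);b=atz(p,(327.8,267.2),147);print(a,b,(a+b)/2,np.hypot(*(a-b)[:2]),np.arctan2(*(a-b)[1::-1]))
print(atz(p,(326.5,224.5),111))
c1,c2,c3=[atz(p,u,60)[:2] for u in((170,131),(369,117),(372,238))]
for s in(c1-c2,):
  print(np.hypot(*s),np.arctan2(-s[0],s[1]))
yaw=np.arctan2(-(c1-c2)[0],(c1-c2)[1]); R=np.array([[np.cos(yaw),-np.sin(yaw)],[np.sin(yaw),np.cos(yaw)]])
mid=(c1+c2)/2; cen=mid-R@[55,0]; print("sta",cen,"knob",cen+R@[-30,-50],"well",cen+R@[-30,50])
E
```

```text
[543.51641864 -27.27560046 147.        ] [500.97285994 -32.48814967 147.        ] [522.24463929 -29.88187506 147.        ] 42.86169683986905 0.12191501042574678
[522.28750954 -30.11568331 111.        ]
179.1192859762273 0.14388666593459887
sta [542.61516445  21.48546042] knob [520.09471411 -32.29956832] well [505.75564514  66.66704778]
```

```bash
python3 -m handwheel '.036 .076 .3 0 0 -.007 -.3;.036 .076 .6 0 0 -.007 -.3;.036 .076 .6 0 0 -.007 -.3;.036 .076 .6 0 0 -.007 -.3'
python3 -m handwheel '0 0 .25 0 0 0 -.3;0 0 .4 0 0 0 -.3;0 0 .5 0 0 0 -.3;0 0 .5 0 0 0 -.3'
cat > s.py <<'E'
from h import *
o=bot.get_obs(); print(f't={o["time"]:.2f}',"pos",np.round(o["tool_pos"],1),"yaw %.4f"%o["tcp_rot"][2],"F",np.round(o["contact_force"],1),"M",np.round(o["moment"],3),"w %.1f f %.1f"%(o["grip_width"],o["finger_force"]))
E
python3 s.py
python3 -m handwheel '0 0 0 0 0 0 -.5;0 0 0 0 0 0 -.6;0 0 0 0 0 0 -.7;0 0 0 0 0 0 -.8;0 0 0 0 0 0 -1;0 0 0 0 0 0 -1' >/dev/null; python3 s.py
```

```text
time: 3.33
tool_pos: [520.4, -31.0, 166.1]
tcp_rot: [-3.141, 0.003, 0.123]
contact_force: [0.7, 0.1, 0.8]
grip_width: 70.2
finger_force: 0.0
time: 3.67
tool_pos: [521.1, -30.8, 116.5]
tcp_rot: [-3.141, 0.001, 0.124]
contact_force: [-0.8, 0.7, -0.4]
grip_width: 43.0
finger_force: 0.0
t=3.67 pos [521.1 -30.8 116.5] yaw 0.1240 F [-0.8  0.7 -0.4] M [0.019 0.011 0.016] w 43.0 f 0.0
t=4.17 pos [521.8 -30.3 117.7] yaw 0.1240 F [-1.   4.2  6.2] M [0.685 0.137 0.049] w 14.0 f 30.0
```

```bash
cat > chk.py <<'E'
import sys
from plant import bot
o=bot.get_obs(); m=o["moment"][2]; f=o["contact_force"]
print(f't={o["time"]:.2f} yaw={o["tcp_rot"][2]:.4f} Mz={m:.3f} F={f[0]:.1f},{f[1]:.1f},{f[2]:.1f}')
sys.exit(abs(m)>float(sys.argv[1]))
E
python3 chk.py .13 && python3 -m handwheel '0 0 0 0 0 -.0064 -1;0 0 0 0 0 -.0064 -1;0 0 0 0 0 -.0064 -1' >/dev/null; python3 chk.py .13 && python3 -m handwheel '0 0 0 0 0 -.0064 -1;0 0 0 0 0 -.0064 -1;0 0 0 0 0 -.0064 -1' >/dev/null; python3 chk.py .13
```

```text
t=4.17 yaw=0.1240 Mz=0.049 F=-1.0,4.2,6.2
t=4.17 yaw=0.1240 Mz=0.049 F=-1.0,4.2,6.2
t=4.17 yaw=0.1240 Mz=0.049 F=-1.0,4.2,6.2False
False
False
```

```bash
sed -i 's/sys.exit(abs(m)>float(sys.argv\[1\]))/sys.exit(int(abs(m)>float(sys.argv[1])))/' chk.py
python3 -m handwheel '0 0 0 0 0 -.0032 -1;0 0 0 0 0 -.0064 -1' >/dev/null; python3 chk.py .13 && python3 -m handwheel '0 0 0 0 0 -.0032 -1;0 0 0 0 0 -.0064 -1' >/dev/null; python3 chk.py .13 && python3 -m handwheel '0 0 0 0 0 -.0032 -1;0 0 0 0 0 -.0064 -1' >/dev/null; python3 chk.py .13
```

```text
t=4.33 yaw=0.1446 Mz=-0.035 F=-1.2,3.3,5.8
t=4.50 yaw=0.1646 Mz=-0.078 F=-0.9,3.7,7.1
t=4.67 yaw=0.1848 Mz=-0.049 F=-0.6,4.1,6.2
```

```bash
T=.12
python3 -m handwheel '0 0 0 0 0 -.005 -1;0 0 0 0 0 -.01 -1' >/dev/null; python3 chk.py $T && python3 -m handwheel '0 0 0 0 0 -.005 -1;0 0 0 0 0 -.01 -1' >/dev/null; python3 chk.py $T && python3 -m handwheel '0 0 0 0 0 -.005 -1;0 0 0 0 0 -.01 -1' >/dev/null; python3 chk.py $T && python3 -m handwheel '0 0 0 0 0 -.005 -1;0 0 0 0 0 -.01 -1' >/dev/null; python3 chk.py $T && python3 -m handwheel '0 0 0 0 0 -.005 -1;0 0 0 0 0 -.01 -1' >/dev/null; python3 chk.py $T && python3 -m handwheel '0 0 0 0 0 -.005 -1;0 0 0 0 0 -.01 -1' >/dev/null; python3 chk.py $T && python3 -m handwheel '0 0 0 0 0 -.005 -1;0 0 0 0 0 -.01 -1' >/dev/null; python3 chk.py $T && python3 -m handwheel '0 0 0 0 0 -.005 -1;0 0 0 0 0 -.01 -1' >/dev/null; python3 chk.py $T
```

```text
t=4.83 yaw=0.2166 Mz=-0.009 F=-1.2,2.8,6.2
t=5.00 yaw=0.2478 Mz=-0.101 F=-1.3,3.8,7.2
t=5.17 yaw=0.2792 Mz=-0.075 F=-1.2,3.8,6.0
t=5.33 yaw=0.3106 Mz=-0.178 F=-0.1,4.3,6.3
t=5.33 yaw=0.3106 Mz=-0.178 F=-0.1,4.3,6.3
t=5.33 yaw=0.3106 Mz=-0.178 F=-0.1,4.3,6.3
t=5.33 yaw=0.3106 Mz=-0.178 F=-0.1,4.3,6.3
t=5.33 yaw=0.3106 Mz=-0.178 F=-0.1,4.3,6.3
```

```bash
python3 -m handwheel '0 0 0 0 0 -.004 -1' >/dev/null; python3 chk.py .3 && python3 -m handwheel '0 0 0 0 0 0 -1' >/dev/null; python3 chk.py .3; python3 -m handwheel '0 0 0 0 0 0 -1' >/dev/null; python3 chk.py .3
```

```text
t=5.42 yaw=0.3230 Mz=-0.201 F=0.2,4.1,6.3
t=5.50 yaw=0.3229 Mz=-0.203 F=-1.3,4.2,6.3
t=5.58 yaw=0.3223 Mz=-0.188 F=-1.0,4.3,6.0
```

```bash
python3 -m handwheel '0 0 0 0 0 -.0025 -1;0 0 0 0 0 -.0025 -1' >/dev/null; python3 chk.py .3; python3 -m handwheel '0 0 0 0 0 0 -1;0 0 0 0 0 0 -1' >/dev/null; python3 chk.py .3;python3 -m handwheel '0 0 0 0 0 0 -1;0 0 0 0 0 0 -1' >/dev/null; python3 chk.py .3;python3 -m handwheel '0 0 0 0 0 0 -1;0 0 0 0 0 0 -1' >/dev/null; python3 chk.py .3
```

```text
t=5.75 yaw=0.3303 Mz=-0.224 F=-0.7,4.5,6.2
t=5.92 yaw=0.3300 Mz=-0.232 F=-0.6,4.3,6.5
t=6.08 yaw=0.3300 Mz=-0.199 F=-0.7,3.8,6.1
t=6.25 yaw=0.3300 Mz=-0.236 F=-0.5,4.2,7.0
```

```bash
T=.125
python3 -m handwheel '0 0 0 0 0 .02 -1;0 0 0 0 0 .045 -1;0 0 0 0 0 .06 -1' >/dev/null; python3 chk.py $T && python3 -m handwheel '0 0 0 0 0 .005 -1;0 0 0 0 0 .01 -1' >/dev/null && python3 chk.py $T && python3 -m handwheel '0 0 0 0 0 .005 -1;0 0 0 0 0 .01 -1' >/dev/null && python3 chk.py $T && python3 -m handwheel '0 0 0 0 0 .005 -1;0 0 0 0 0 .01 -1' >/dev/null && python3 chk.py $T && python3 -m handwheel '0 0 0 0 0 .005 -1;0 0 0 0 0 .01 -1' >/dev/null && python3 chk.py $T && python3 -m handwheel '0 0 0 0 0 .005 -1;0 0 0 0 0 .01 -1' >/dev/null && python3 chk.py $T && python3 -m handwheel '0 0 0 0 0 .005 -1;0 0 0 0 0 .01 -1' >/dev/null && python3 chk.py $T && python3 -m handwheel '0 0 0 0 0 .005 -1;0 0 0 0 0 .01 -1' >/dev/null && python3 chk.py $T && python3 -m handwheel '0 0 0 0 0 .005 -1;0 0 0 0 0 .01 -1' >/dev/null && python3 chk.py $T && python3 -m handwheel '0 0 0 0 0 .005 -1;0 0 0 0 0 .01 -1' >/dev/null && python3 chk.py $T && python3 -m handwheel '0 0 0 0 0 .005 -1;0 0 0 0 0 .01 -1' >/dev/null && python3 chk.py $T && python3 -m handwheel '0 0 0 0 0 .005 -1;0 0 0 0 0 .01 -1' >/dev/null && python3 chk.py $T
```

```text
t=6.50 yaw=0.1384 Mz=0.074 F=-1.5,3.9,6.6
t=6.67 yaw=0.1100 Mz=0.114 F=-2.4,3.5,6.1
t=6.83 yaw=0.0788 Mz=0.098 F=-0.3,3.6,5.5
t=7.00 yaw=0.0473 Mz=0.117 F=-0.8,4.2,5.3
t=7.17 yaw=0.0159 Mz=0.106 F=0.0,2.4,6.2
t=7.33 yaw=-0.0156 Mz=0.010 F=-1.6,3.9,5.8
t=7.50 yaw=-0.0471 Mz=0.024 F=-1.0,4.1,6.6
t=7.67 yaw=-0.0783 Mz=0.126 F=-0.6,3.5,6.0
```

```bash
T=.145
python3 -m handwheel '0 0 0 0 0 0 -1' >/dev/null; python3 chk.py $T && python3 -m handwheel '0 0 0 0 0 .005 -1;0 0 0 0 0 .01 -1' >/dev/null && python3 chk.py $T && python3 -m handwheel '0 0 0 0 0 .005 -1;0 0 0 0 0 .01 -1' >/dev/null && python3 chk.py $T && python3 -m handwheel '0 0 0 0 0 .005 -1;0 0 0 0 0 .01 -1' >/dev/null && python3 chk.py $T && python3 -m handwheel '0 0 0 0 0 .005 -1;0 0 0 0 0 .01 -1' >/dev/null && python3 chk.py $T && python3 -m handwheel '0 0 0 0 0 .005 -1;0 0 0 0 0 .01 -1' >/dev/null && python3 chk.py $T && python3 -m handwheel '0 0 0 0 0 .005 -1;0 0 0 0 0 .01 -1' >/dev/null && python3 chk.py $T && python3 -m handwheel '0 0 0 0 0 .005 -1;0 0 0 0 0 .01 -1' >/dev/null && python3 chk.py $T 
```

```text
t=7.75 yaw=-0.0784 Mz=0.115 F=-0.5,3.1,6.7
t=7.92 yaw=-0.1096 Mz=0.174 F=-1.2,3.0,5.2
```

```bash
python3 -m handwheel '0 0 0 0 0 .004 -1;0 0 0 0 0 .004 -1' >/dev/null; python3 chk.py .3; python3 -m handwheel '0 0 0 0 0 0 -1' >/dev/null; python3 chk.py .3
```

```text
t=8.08 yaw=-0.1221 Mz=0.166 F=-0.3,3.5,5.6
t=8.17 yaw=-0.1215 Mz=0.122 F=-0.3,4.4,6.6
```

```bash
python3 -m handwheel '0 0 0 0 0 .007 -1;0 0 0 0 0 .007 -1' >/dev/null; python3 chk.py .3; python3 -m handwheel '0 0 0 0 0 0 -1' >/dev/null; python3 chk.py .3
```

```text
t=8.33 yaw=-0.1444 Mz=0.251 F=-0.4,3.0,6.0
t=8.42 yaw=-0.1433 Mz=0.183 F=-0.6,3.2,6.4
```

```bash
python3 -m handwheel '0 0 0 0 0 .003 -1;0 0 0 0 0 .003 -1' >/dev/null; python3 chk.py .3; python3 -m handwheel '0 0 0 0 0 0 -1;0 0 0 0 0 0 -1' >/dev/null; python3 chk.py .3;python3 -m handwheel '0 0 0 0 0 0 -1;0 0 0 0 0 0 -1' >/dev/null; python3 chk.py .3;python3 -m handwheel '0 0 0 0 0 0 -1;0 0 0 0 0 0 -1' >/dev/null; python3 chk.py .3
```

```text
t=8.58 yaw=-0.1531 Mz=0.218 F=-1.2,3.7,5.9
t=8.75 yaw=-0.1527 Mz=0.248 F=-1.4,3.3,5.9
t=8.92 yaw=-0.1526 Mz=0.253 F=-1.0,3.6,6.9
t=9.08 yaw=-0.1526 Mz=0.258 F=-1.1,3.7,5.6
```

```bash
T=.145
python3 -m handwheel '0 0 0 0 0 -.03 -1;0 0 0 0 0 -.06 -1;0 0 0 0 0 -.09 -1;0 0 0 0 0 -.12 -1;0 0 0 0 0 -.13 -1' >/dev/null; python3 chk.py .2 && python3 -m handwheel '0 0 0 0 0 -.005 -1;0 0 0 0 0 -.01 -1' >/dev/null && python3 chk.py $T && python3 -m handwheel '0 0 0 0 0 -.005 -1;0 0 0 0 0 -.01 -1' >/dev/null && python3 chk.py $T && python3 -m handwheel '0 0 0 0 0 -.005 -1;0 0 0 0 0 -.01 -1' >/dev/null && python3 chk.py $T && python3 -m handwheel '0 0 0 0 0 -.005 -1;0 0 0 0 0 -.01 -1' >/dev/null && python3 chk.py $T && python3 -m handwheel '0 0 0 0 0 -.005 -1;0 0 0 0 0 -.01 -1' >/dev/null && python3 chk.py $T && python3 -m handwheel '0 0 0 0 0 -.005 -1;0 0 0 0 0 -.01 -1' >/dev/null && python3 chk.py $T && python3 -m handwheel '0 0 0 0 0 -.005 -1;0 0 0 0 0 -.01 -1' >/dev/null && python3 chk.py $T && python3 -m handwheel '0 0 0 0 0 -.005 -1;0 0 0 0 0 -.01 -1' >/dev/null && python3 chk.py $T && python3 -m handwheel '0 0 0 0 0 -.005 -1;0 0 0 0 0 -.01 -1' >/dev/null && python3 chk.py $T
```

```text
t=9.50 yaw=0.2598 Mz=-0.119 F=-1.0,3.8,5.4
t=9.67 yaw=0.2871 Mz=-0.039 F=-0.1,4.4,5.8
t=9.83 yaw=0.3186 Mz=-0.033 F=-0.9,3.6,6.7
t=10.00 yaw=0.3500 Mz=-0.053 F=-1.0,3.2,6.6
t=10.17 yaw=0.3813 Mz=-0.131 F=-0.3,3.1,6.2
t=10.33 yaw=0.4127 Mz=-0.224 F=-0.9,3.9,6.7
```

Progress: the anticlockwise stop has moved out. I'll hold here.

```bash
python3 -m handwheel '0 0 0 0 0 -.001 -1;0 0 0 0 0 -.001 -1' >/dev/null; python3 chk.py .3; python3 -m handwheel '0 0 0 0 0 0 -1;0 0 0 0 0 0 -1' >/dev/null; python3 chk.py .3;python3 -m handwheel '0 0 0 0 0 0 -1;0 0 0 0 0 0 -1;0 0 0 0 0 0 -1' >/dev/null; python3 chk.py .3
```

```text
t=10.50 yaw=0.4152 Mz=-0.198 F=-1.2,4.0,5.8
t=10.67 yaw=0.4149 Mz=-0.192 F=-0.4,3.7,7.2
t=10.92 yaw=0.4150 Mz=-0.188 F=-0.7,3.1,6.2
```

```bash
T=.165
python3 -m handwheel '0 0 0 0 0 .03 -1;0 0 0 0 0 .06 -1;0 0 0 0 0 .09 -1;0 0 0 0 0 .12 -1;0 0 0 0 0 .145 -1;0 0 0 0 0 .15 -1' >/dev/null; python3 chk.py .2 && python3 -m handwheel '0 0 0 0 0 .005 -1;0 0 0 0 0 .01 -1' >/dev/null && python3 chk.py $T && python3 -m handwheel '0 0 0 0 0 .005 -1;0 0 0 0 0 .01 -1' >/dev/null && python3 chk.py $T && python3 -m handwheel '0 0 0 0 0 .005 -1;0 0 0 0 0 .01 -1' >/dev/null && python3 chk.py $T && python3 -m handwheel '0 0 0 0 0 .005 -1;0 0 0 0 0 .01 -1' >/dev/null && python3 chk.py $T && python3 -m handwheel '0 0 0 0 0 .005 -1;0 0 0 0 0 .01 -1' >/dev/null && python3 chk.py $T && python3 -m handwheel '0 0 0 0 0 .005 -1;0 0 0 0 0 .01 -1' >/dev/null && python3 chk.py $T && python3 -m handwheel '0 0 0 0 0 .005 -1;0 0 0 0 0 .01 -1' >/dev/null && python3 chk.py $T && python3 -m handwheel '0 0 0 0 0 .005 -1;0 0 0 0 0 .01 -1' >/dev/null && python3 chk.py $T && python3 -m handwheel '0 0 0 0 0 .005 -1;0 0 0 0 0 .01 -1' >/dev/null && python3 chk.py $T
```

```text
t=11.42 yaw=-0.0598 Mz=0.090 F=-1.0,3.6,5.7
t=11.58 yaw=-0.0878 Mz=0.086 F=-0.3,3.9,6.5
t=11.75 yaw=-0.1193 Mz=0.079 F=-1.7,4.0,6.6
t=11.92 yaw=-0.1507 Mz=0.079 F=-1.2,3.2,6.2
t=12.08 yaw=-0.1821 Mz=0.076 F=-0.6,3.8,6.9
t=12.25 yaw=-0.2136 Mz=0.038 F=-1.0,3.9,6.8
t=12.42 yaw=-0.2450 Mz=0.065 F=-1.7,4.1,5.1
t=12.58 yaw=-0.2764 Mz=0.081 F=-0.8,4.0,5.5
t=12.75 yaw=-0.3078 Mz=0.047 F=-0.4,3.0,6.4
t=12.92 yaw=-0.3391 Mz=0.144 F=-0.0,3.7,5.8
```

```bash
T=.165
python3 -m handwheel '0 0 0 0 0 .005 -1;0 0 0 0 0 .008 -1' >/dev/null; python3 chk.py $T && python3 -m handwheel '0 0 0 0 0 .005 -1;0 0 0 0 0 .008 -1' >/dev/null && python3 chk.py $T && python3 -m handwheel '0 0 0 0 0 .005 -1;0 0 0 0 0 .008 -1' >/dev/null && python3 chk.py $T; python3 -m handwheel '0 0 0 0 0 0 -1' >/dev/null; python3 chk.py $T
```

```text
t=13.08 yaw=-0.3640 Mz=0.231 F=-0.3,3.5,5.3
t=13.17 yaw=-0.3637 Mz=0.233 F=-0.7,3.5,6.4
```

```bash
T=.145
python3 -m handwheel '0 0 0 0 0 0 -1;0 0 0 0 0 0 -1;0 0 0 0 0 0 -1;0 0 0 0 0 0 -1;0 0 0 0 0 0 -1;0 0 0 0 0 0 -1' >/dev/null; python3 chk.py .3
python3 -m handwheel '0 0 0 0 0 -.033 -1;0 0 0 0 0 -.066 -1;0 0 0 0 0 -.1 -1;0 0 0 0 0 -.133 -1;0 0 0 0 0 -.166 -1;0 0 0 0 0 -.2 -1;0 0 0 0 0 -.215 -1;0 0 0 0 0 -.22 -1' >/dev/null; python3 chk.py .2 && python3 -m handwheel '0 0 0 0 0 -.005 -1;0 0 0 0 0 -.01 -1' >/dev/null && python3 chk.py $T && python3 -m handwheel '0 0 0 0 0 -.005 -1;0 0 0 0 0 -.01 -1' >/dev/null && python3 chk.py $T && python3 -m handwheel '0 0 0 0 0 -.005 -1;0 0 0 0 0 -.01 -1' >/dev/null && python3 chk.py $T && python3 -m handwheel '0 0 0 0 0 -.005 -1;0 0 0 0 0 -.01 -1' >/dev/null && python3 chk.py $T && python3 -m handwheel '0 0 0 0 0 -.005 -1;0 0 0 0 0 -.01 -1' >/dev/null && python3 chk.py $T && python3 -m handwheel '0 0 0 0 0 -.005 -1;0 0 0 0 0 -.01 -1' >/dev/null && python3 chk.py $T && python3 -m handwheel '0 0 0 0 0 -.005 -1;0 0 0 0 0 -.01 -1' >/dev/null && python3 chk.py $T && python3 -m handwheel '0 0 0 0 0 -.005 -1;0 0 0 0 0 -.01 -1' >/dev/null && python3 chk.py $T && python3 -m handwheel '0 0 0 0 0 -.005 -1;0 0 0 0 0 -.01 -1' >/dev/null && python3 chk.py $T && python3 -m handwheel '0 0 0 0 0 -.005 -1;0 0 0 0 0 -.01 -1' >/dev/null && python3 chk.py $T
```

```text
t=13.67 yaw=-0.3631 Mz=0.211 F=-0.2,3.4,6.2
t=14.33 yaw=0.3300 Mz=-0.060 F=-0.6,3.8,5.6
t=14.50 yaw=0.3594 Mz=-0.064 F=-1.1,3.9,6.0
t=14.67 yaw=0.3908 Mz=-0.019 F=0.3,3.3,5.8
t=14.83 yaw=0.4222 Mz=-0.055 F=-1.2,3.4,6.2
t=15.00 yaw=0.4537 Mz=-0.055 F=-1.1,4.0,6.7
t=15.17 yaw=0.4851 Mz=-0.045 F=0.0,3.8,6.6
t=15.33 yaw=0.5165 Mz=-0.075 F=-0.5,3.9,6.4
t=15.50 yaw=0.5479 Mz=-0.046 F=-1.1,3.5,7.3
t=15.67 yaw=0.5793 Mz=-0.004 F=-0.6,3.5,6.5
t=15.83 yaw=0.6108 Mz=-0.110 F=-1.0,3.9,6.6
t=16.00 yaw=0.6422 Mz=-0.091 F=-0.5,4.4,6.4
```

Past 0.45 rad, so it's free. I'll swing it open to about 1.25 rad.

```bash
python3 -m handwheel '0 0 0 0 0 -.01 -1;0 0 0 0 0 -.02 -1' >/dev/null; python3 chk.py .145 && python3 -m handwheel '0 0 0 0 0 -.01 -1;0 0 0 0 0 -.02 -1' >/dev/null && python3 chk.py .145 && python3 -m handwheel '0 0 0 0 0 -.02 -1;0 0 0 0 0 -.045 -1;0 0 0 0 0 -.07 -1;0 0 0 0 0 -.095 -1;0 0 0 0 0 -.1 -1' >/dev/null && python3 chk.py .16 && python3 -m handwheel '0 0 0 0 0 -.02 -1;0 0 0 0 0 -.045 -1;0 0 0 0 0 -.07 -1;0 0 0 0 0 -.095 -1;0 0 0 0 0 -.1 -1;0 0 0 0 0 -.1 -1' >/dev/null && python3 chk.py .16 && python3 s.py
```

```text
t=16.17 yaw=0.7057 Mz=-0.036 F=-1.0,4.4,6.6
t=16.33 yaw=0.7686 Mz=0.020 F=-0.1,3.1,6.2
t=16.75 yaw=1.0853 Mz=-0.058 F=-0.5,4.1,6.7
t=17.25 yaw=1.3965 Mz=-0.054 F=-1.4,4.4,7.0
t=17.25 pos [521.7 -30.2 117.6] yaw 1.3965 F [-1.4  4.4  7. ] M [ 0.842  0.136 -0.054] w 13.8 f 30.0
```

```bash
python3 -m handwheel '0 0 0 0 0 0 0;0 0 0 0 0 0 0;0 0 0 0 0 0 0;0 0 -.3 0 0 0 0;0 0 -.7 0 0 0 0;0 0 -1 0 0 0 0;0 0 -1 0 0 0 0'
python3 -m handwheel '.3 -.1 0 0 0 -.035 0;.6 -.2 0 0 0 -.07 0;.93 -.31 0 0 0 -.097 0;.93 -.31 0 0 0 -.097 0;.93 -.31 0 0 0 -.097 0' >/dev/null
python3 s.py; python3 - <<'E'
from h import *
p=cap("wrist"); cv2.imwrite("pics/w1.png",p["frame"][:,:,::-1])
for t,z in(("cartridge",90),("knob_grip",147),("spent",60),("tray",26),("keeper",99)):
    for r in viewer.cut_out(t,p)[:1]:
        ys,xs=np.nonzero(r["pixels"]); print(t,round(r["score"],2),np.round(r["centre"]),np.round(atz(p,r["centre"],z)),xs.min(),xs.max(),ys.min(),ys.max())
E
```

```text
time: 17.83
tool_pos: [524.3, -31.6, 222.9]
tcp_rot: [3.13, 0.001, 1.395]
contact_force: [0.8, -0.8, 0.9]
grip_width: 45.5
finger_force: 0.0
t=18.25 pos [506.6  67.4 216.2] yaw 1.7027 F [ 0.3  0.  -0.1] M [-0.038 -0.137  0.039] w 45.9 f 0.0
cartridge 0.84 [315. 222.] [504.  71.  90.] 300 337 201 243
knob_grip 0.82 [321. 350.] [518.  -8. 147.] 296 346 336 365
keeper 0.77 [289. 339.] [494. -30.  99.] 204 347 249 365
```

View pics/w1.png

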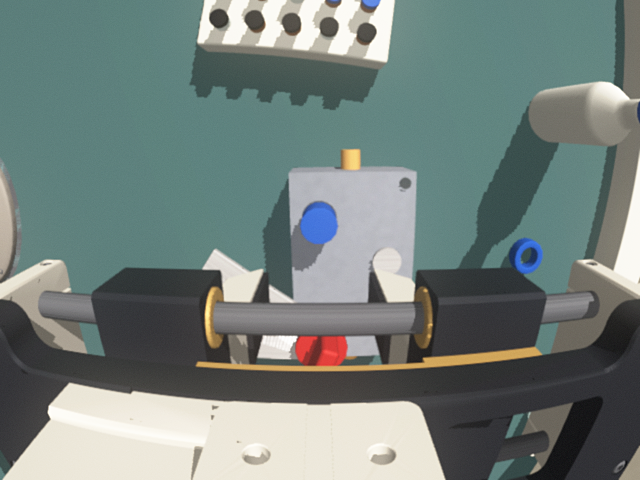

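The wrist view shows the cartridge's cap fully exposed with its centre near (318,221), and the keeper swung away at lower left around (250,290). I'm going down onto it.

```bash
python3 -m handwheel '.025 .012 .3 0 0 0 .1;.025 .012 .6 0 0 0 .1;.025 .012 .8 0 0 0 .1;.025 .012 .8 0 0 0 .1' >/dev/null; python3 s.py
python3 -m handwheel '0 0 .2 0 0 0 .1;0 0 .4 0 0 0 .1;0 0 .6 0 0 0 .1;0 0 .7 0 0 0 .1;0 0 .7 0 0 0 .1' >/dev/null; python3 s.py
python3 -m handwheel '0 0 0 0 0 0 -.2;0 0 0 0 0 0 -.3;0 0 0 0 0 0 -.4;0 0 0 0 0 0 -.6;0 0 0 0 0 0 -1;0 0 0 0 0 0 -1' >/dev/null; python3 s.py
```

```text
t=18.88 pos [505.4  68.  132.8] yaw 1.6988 F [-0.2  0.6 -0.6] M [ 0.056 -0.106  0.01 ] w 50.1 f 0.0
t=19.30 pos [507.3  68.3  65.7] yaw 1.6994 F [-1.2 -0.5  0.7] M [-0.015 -0.156 -0.013] w 50.5 f 0.0
t=19.80 pos [508.6  68.8  67.7] yaw 1.7002 F [ 0.2 -0.2  5.8] M [-0.005 -0.004  0.026] w 29.2 f 29.9
```

```bash
python3 -m handwheel '0 0 -.15 0 0 0 -1;0 0 -.3 0 0 0 -1;0 0 -.5 0 0 0 -1;0 0 -.7 0 0 0 -1;0 0 -.9 0 0 0 -1;0 0 -.9 0 0 0 -1' >/dev/null; python3 s.py
python3 -m handwheel '0 0 -.3 0 0 0 -1;0 0 -.6 0 0 0 -1;0 0 -.7 0 0 0 -1;0 0 -.7 0 0 0 -1;0 0 -.7 0 0 0 -1' >/dev/null; python3 s.py
python3 - <<'E'
from h import *
p=cap("top"); 
for t,z in(("tray",13),("spent",79),("cartridge",200)):
    for r in viewer.cut_out(t,p)[:1]:
        ys,xs=np.nonzero(r["pixels"]); print(t,round(r["score"],2),np.round(r["centre"]),np.round(atz(p,r["centre"],z)),xs.min(),xs.max(),ys.min(),ys.max())
# tray rim rect from yellow
hsv=cv2.cvtColor(p["frame"],cv2.COLOR_RGB2HSV); m=((hsv[...,0]>20)&(hsv[...,0]<35)&(hsv[...,1]>120)&(hsv[...,2]>70)); m[:,:420]=0; m[:, 530:]=0; m[:240]=0
ys,xs=np.nonzero(m); P=np.array([atz(p,u,26)[:2] for u in np.c_[xs,ys]]).astype(np.float32); print(cv2.minAreaRect(P))
E
```

```text
t=20.30 pos [509.9  68.9 160.4] yaw 1.7004 F [ 1.4 -0.5  0.1] M [-0.047 -0.196  0.01 ] w 29.0 f 29.8
t=20.72 pos [507.5  68.8 225.7] yaw 1.7002 F [-0.4 -0.6 -1.7] M [-0.045 -0.121 -0.016] w 29.3 f 29.8
tray 0.79 [470. 302.] [ 493. -270.   13.] 447 499 258 339
spent 0.77 [480. 276.] [ 548. -274.   79.] 469 489 270 282
cartridge 0.34 [387. 186.] [717. -58. 200.] 371 405 168 202
((500.288818359375, -275.40692138671875), (179.03309631347656, 117.22264862060547), 0.28422480821609497)
```

```bash
python3 -m handwheel '-.2 -.06 0 0 0 0 -1;-.5 -.15 0 0 0 0 -1;-.83 -.253 0 0 0 0 -1;-.83 -.253 0 0 0 0 -1' >/dev/null
python3 -m handwheel '-.3 -.09 0 0 0 0 -1;-.6 -.18 0 0 0 0 -1;-.83 -.253 0 0 0 0 -1' >/dev/null
python3 -m handwheel '-.3 -.09 0 0 0 0 -1;-.6 -.18 0 0 0 0 -1;-.83 -.253 0 0 0 0 -1' >/dev/null
python3 -m handwheel '-.3 -.09 0 0 0 0 -1;-.5 -.15 0 0 0 0 -1;-.7 -.21 0 0 0 0 -1;-.83 -.253 0 0 0 0 -1;-.83 -.253 0 0 0 0 -1;-.83 -.253 0 0 0 0 -1' >/dev/null; python3 s.py
python3 - <<'E'
from h import *
p=cap("wrist"); cv2.imwrite("pics/w2.png",p["frame"][:,:,::-1])
E
```

```text
t=22.25 pos [ 450.2 -273.3  226. ] yaw 1.6990 F [-0.1  0.7 -0.4] M [-0.013 -0.098 -0.005] w 29.1 f 29.8
```

View pics/w2.png

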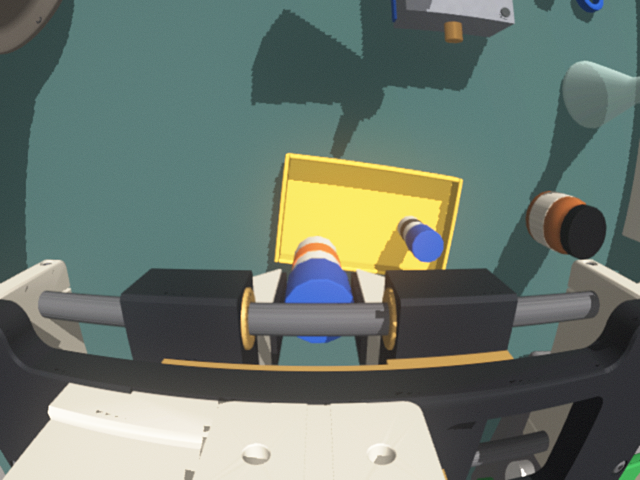

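The wrist view shows the cartridge upright in the fingers near (317,285), over the free half of the tray. The tray's rim corners are at (287,153) and (462,179), and the spent cartridge is at (420,235).

```bash
python3 - <<'E'
from h import *
p=cap("wrist")
a=atz(p,(287,154),26)[:2];b=atz(p,(462,179),26)[:2];c=atz(p,(275.5,261),26)[:2]
u=(b-a)/np.hypot(*(b-a)); n=np.array([u[1],-u[0]]); print(a,b,c,np.hypot(*(b-a)),"yaw",np.arctan2(u[1],u[0])); cen=(a+b)/2+n*55; print(cen,cen-45*u)
E
```

```text
[ 413.48381624 -221.64155069] [ 590.73747806 -220.42175198] [ 413.73330462 -330.22579751] 177.25785888109084 yaw 0.006881547328068544
[ 502.48912927 -276.03034906] [ 457.49019476 -276.34001625]
```

```bash
python3 -m handwheel '0 0 .3 0 0 0 -1;0 0 .6 0 0 0 -1;0 0 .9 0 0 0 -1;0 0 1 0 0 0 -1;0 0 1 0 0 0 -1' >/dev/null; python3 s.py
python3 -m handwheel '0 0 .2 0 0 0 -1;0 0 .4 0 0 0 -1;0 0 .5 0 0 0 -1;0 0 .6 0 0 0 -1;0 0 .64 0 0 0 -1;0 0 .64 0 0 0 -1' >/dev/null; python3 s.py
python3 -m handwheel '0 0 .02 0 0 0 -1;0 0 .04 0 0 0 -1;0 0 .04 0 0 0 -1' >/dev/null; python3 s.py
```

```text
t=22.77 pos [ 449.4 -271.5  124.5] yaw 1.7015 F [ 0.2 -0.3 -0.5] M [ 0.067 -0.064 -0.024] w 29.5 f 29.8
t=23.27 pos [ 450.5 -273.5   62.8] yaw 1.7004 F [-0.4  0.7 -0.6] M [ 0.017 -0.1   -0.004] w 29.4 f 29.8
t=23.52 pos [ 450.6 -273.7   59.1] yaw 1.7002 F [-0.3 -0.8 -0.4] M [ 0.012 -0.06   0.018] w 29.4 f 29.8
```

```bash
python3 -m handwheel '0 0 .01 0 0 0 -1;0 0 .01 0 0 0 -1;0 0 .01 0 0 0 -1' >/dev/null; python3 chk.py 9;python3 s.py
python3 -m handwheel '0 0 .01 0 0 0 -1;0 0 .01 0 0 0 -1;0 0 .01 0 0 0 -1' >/dev/null; python3 s.py
python3 -m handwheel '0 0 .008 0 0 0 -1;0 0 .008 0 0 0 -1;0 0 .008 0 0 0 -1' >/dev/null; python3 s.py
```

```text
t=23.77 yaw=1.7002 Mz=0.037 F=-0.2,0.0,-0.5
t=23.77 pos [ 450.4 -273.6   57.9] yaw 1.7002 F [-0.2  0.  -0.5] M [-0.025 -0.096  0.037] w 29.1 f 29.8
t=24.02 pos [ 450.5 -273.6   56.8] yaw 1.7002 F [ 0.6 -0.3  0.4] M [-0.059 -0.207  0.017] w 29.1 f 29.9
t=24.27 pos [ 450.6 -273.9   56.7] yaw 1.7002 F [-1.4 -0.7  6.8] M [ 0.073  0.153 -0.025] w 29.4 f 29.9
```

It's on the floor (6.8 N upward), so I'll release and withdraw.

```bash
python3 -m handwheel '0 0 0 0 0 0 -.2;0 0 0 0 0 0 -.1;0 0 0 0 0 0 .1;0 0 0 0 0 0 .1;0 0 0 0 0 0 .1;0 0 0 0 0 0 .1' >/dev/null; python3 s.py
python3 -m handwheel '0 0 -.15 0 0 0 .1;0 0 -.35 0 0 0 .1;0 0 -.6 0 0 0 .1;0 0 -.8 0 0 0 .1;0 0 -1 0 0 0 .1;0 0 -1 0 0 0 .1' >/dev/null
python3 -m handwheel '-.8 0 -.6 0 0 0 .1;-.8 0 -.6 0 0 0 .1;-.8 0 -.6 0 0 0 .1;-.8 0 -.6 0 0 0 .1;-.8 0 -.6 0 0 0 .1' >/dev/null; python3 s.py
python3 - <<'E'
from h import *
a=cap("side")["frame"][130:310,300:450]; b=cap("top")["frame"][230:350,290:520]
a=cv2.resize(a,None,fx=3,fy=3)[:,:400]; b=cv2.resize(b,(396,207)); im=np.zeros((540,800,3),np.uint8); im[:,:400]=a; im[:207,402:798]=b
cv2.imwrite("pics/f.png",im[:,:,::-1])
E
```

```text
t=24.77 pos [ 450.4 -273.5   55.8] yaw 1.7002 F [ 0.4 -1.  -0.9] M [ 0.019 -0.143  0.012] w 49.9 f 0.0
t=25.68 pos [ 460.4 -352.9  215. ] yaw 1.6990 F [-0.   0.8 -1.2] M [-0.02  -0.105  0.017] w 50.6 f 0.0
```

View pics/f.png

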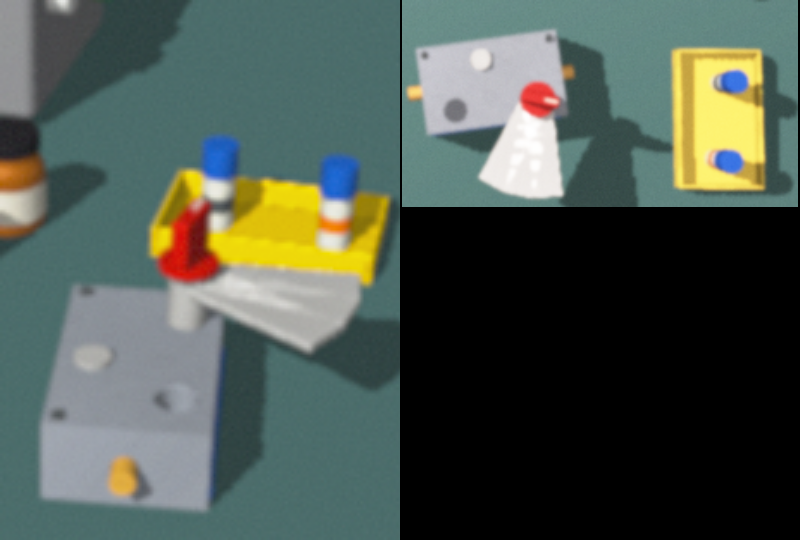

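Both cartridges stand upright in the tray (orange band at (335,200), dark band at (218,185) in the side crop). The well is empty and the keeper is wide open.

```bash
python3 -c "
from plant import bot
print(bot.close_job())"
```

```text
the job is handed in; nothing more can be done
None
```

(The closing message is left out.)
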